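# Push the battery module home into the test dock

## Robot

A 6-joint arm with a two-finger parallel gripper is mounted at the origin on the work surface; the furniture and walls round the work are solid. World frame = base frame: x ahead of the robot, y to its left, z up, the work surface at z = 0. Lengths are in m, angles in rad, forces in N, time in s.
With the tool pointing down it reaches from about 0.3 to 0.875 m from the base axis. Payload 6.4 kg.
Tool frame: the origin (TCP) lies midway between the tips of the shut fingers; the grasp point (between the pads) lies 19 mm behind it; z points along the fingers, x is the direction in which the jaws open and shut, and the axes are right-handed (so a half turn about z gives the same grasp; the last joint's range is limited). The gripper opens to 85 mm and grips with 20 to 120 N. Pads are 22 mm wide; open, the fingers measure 114 mm over their backs; the gripper's body (76 mm by 85 mm) begins 54 mm behind the grasp point. The pads swing forward as they close: fully open they stand 13 mm farther back than shut.
Start: joints at [-1.469, 0.181, 1.607, -0, 1.354, -0.206], TCP at [0.174, -0.548, 0.231] pointing down, gripper open.
Joint ranges: [-2.99, 2.99], [-0.89, 2.07], [0.3, 2.58], [-1.14, 4.28], [0, 2.63], [-3.12, 3.12]. Speed limits (rad/s): [2.57, 2.57, 3.01, 3.14, 3.14, 3.14].

## Interface

Orientations are given as a 3x3 rotation matrix whose columns are the frame's x, y, z axes.
In Python, from rig import manip gives the robot as it stands.
- The arm moves only by the tool step_arm, never from a script. Its argument "increments" is one flat list of numbers, 5 for each row, row after row: the opening, from -1 (shut) to 1 (fully open), then the shift along the tool's x, y, z in cm, then the turn about the tool's z in rad. A call has 1 to 10 rows; each row is the pose to reach, as a shift and turn from the pose commanded when the call began, along the tool's axes at that moment; what a row does not reach only later rows make up. A row lasts 1/10 s, in which the tool goes at most 50 mm and 8.59 degrees, less where a joint would pass 70% of its speed; a pose out of reach is approached as far as the arm can. A call with a gripper value outside its range is refused whole. The fingers move at their own pace and stop on an object; the grip force is fixed at half the most. Time passes only in rows, so rows that repeat a pose let the fingers close. It gives the time, the measured TCP pose, the force and the opening at its end, in the units of the state.
- manip.read_state(): the state, without advancing time (a new reading comes with each control period).
- manip.capture(name): name is "scene" or "top" or "wrist"; returns the picture (400x640x3 uint8, red, green, blue); there is no depth.
- manip.camera_model(name): a dict with "intrinsics" (3x3 intrinsics, pixels), "D" ([k1, k2, p1, p2, k3] as OpenCV has them; the pictures are not rectified), "cam_to_world" (4x4, takes a point from camera to world coordinates). Camera axes: x right, y up, looking along -z (the intrinsics and any distortion apply to the point x, -y, -z); pixel columns grow to the right and rows downward; lengths in m; the calibration is good to about 2 mm. A picture is of the moment at which its call begins: read the wrist's pose just before it. camera_model takes no time and is no camera call; for the wrist camera it gives the pose at the moment of the call.
- manip.close_job(): hands the job in, once; it reports no verdict.
The state is a dict: "time": time; "joints": joint angles; "dq": joint speeds; "joint_torque": joint torques, N m; "eef_pos": TCP position; "orientation": TCP orientation; "wrist_force": force on the tool from outside, world axes, zero at the start; "ft_torque": the same for the moment, N m; "grip_width": finger opening in m.
Only numpy, scipy, OpenCV 4.12 (cv2) and the standard library are available. Lean on these libraries where they do the work, as an engineer would, in place of code of your own. Each camera call takes 0.05 s, during which the arm holds its last target. There are 200 camera calls.

## Task

Get the blue battery module plugged into the grey test dock. First lift away the solder spool standing in front of the dock's socket and stand it upright on the floor of the steel dish; then slide the module along the table, without lifting it, until its black plug is fully home in the socket and the module is up against the dock. Leave everything else on the table where it is.

Things in the scene. Friction and masses are not known exactly. Their poses are not given: they have to be found in the camera images.
- module: Loose blue/black battery module: block 92 (x) by 96 (y) by 40 mm high, 0.35 to 0.7 kg, flat on the table, too wide to grasp: push its flat faces. A black plug 26 long (x), 44 wide, 24 high (8 to 32 mm above the table) sticks out of its +x face. Origin: centre of the block's underside; rear face x=-46, front shoulder x=+46, plug end x=+72 mm. Starts right of the dock, plug roughly towards it
- plug_tip (a point): Centre of the end face of the module's plug, 72 mm ahead of the module's origin and 20 mm above the table; axes as the module's
- dock: Grey test dock fixed on the table (place and yaw vary), 90 deep (x), 150 wide (y), 52 mm high. Origin: centre of its underside. Its front with the socket is the face x=-45 mm, facing roughly world -y. The plug enters along the dock's +x: module and dock have equal yaw when plugged. Fully home, the shoulder touches the front and the module's origin is at x=-91 mm in the dock's frame
- socket (a point): Centre of the socket's mouth in the dock's front face, 20 mm above the table; axes as the dock's. Rectangular hole 48 mm wide, 4 to 36 mm above the table, 34 mm deep; orange slanted lead-ins at both sides (60 mm wide at the front, narrowing to 48 mm over the first 10 mm)
- spool: Loose solder spool, upright, dark blue flanges with pale wire, 48 mm diameter, 40 mm high, stands on the table in front of the socket. Origin: centre of its underside
- dish: Loose shallow round steel dish, 150 mm outside diameter at the rim, 35 mm high, with a yellow disc in it; its flat floor is about 100 mm across and 9 mm above the table, its side slopes outward. Origin: centre of its underside. Stands at the far side of the lane
- tape_roll: Loose bystander: roll of yellow tape lying flat, 60 mm diameter, 18 mm high, beside the lane at its near or far side. Origin: centre of the underside
- jar: Loose bystander: clear open jar with screws, 62 mm diameter, 42 mm high, beside the lane at the side where the tape roll is not. Origin: centre of the underside
- multimeter: Loose bystander: dark blue multimeter lying flat, 168 by 79 mm, 46 mm high, long side along its own x; right far side of the lane. Origin: centre of the underside
- wallet: Loose bystander: black half-open tool wallet standing behind the dock, 96 (x) by 142 (y) by 64 mm high. Origin: centre of the underside
- flux_bottle: Loose bystander: small bottle with red spout, 28 mm diameter, 94 mm high, left of the dock. Origin: centre of the underside
- usb_adapter: Loose bystander: white adapter block, 63 (x) by 34 (y) by 26 mm high, on the robot's side of the lane, at the right. Origin: centre of the underside

How it is judged:
By the outcome, as a careful person would: the job done as asked, in the order asked, and still so for the second after the job is handed in, with the robot touching nothing.
It also fails if it takes over 72 s, if anything falls off the work surface, if the arm or the gripper's body presses on something with over 40 N, if the wrist force passes 120 N, or if a joint passes its speed limit or range.

## Working session

There is one attempt and no reset: what is moved stays moved. The work goes in short steps, Python scripts to look and compute and a tool call to move; the robot and the scene stay as the last step left them, time stands still between calls to the robot, and variables do not carry over. Pictures are saved under pics/ and viewed, about 8 in all and at most 12, crops included, and the job is handed in when it is done.

Besides the shell and the picture viewer there is one more tool, called by a JSON object that holds its "op" and its "data". step_arm: Moves the arm, as the interface text tells. Its arguments: {"type":"object","properties":{"increments":{"type":"array"}},"required":["increments"]}

```bash
mkdir -p pics; cat > h.py <<'E'
import numpy as np, cv2
from rig import manip
def cap(n,f=None):
    m=manip.camera_model(n); im=manip.capture(n)
    if f: cv2.imwrite('pics/'+f,im[:,:,::-1])
    return im,m
def ray(m,uv):
    K=np.array(m['intrinsics'],float);D=np.array(m['D'],float);T=np.array(m['cam_to_world'])
    p=cv2.undistortPoints(np.array(uv,float).reshape(-1,1,2),K,D).reshape(-1,2)
    d=np.c_[p[:,0],-p[:,1],-np.ones(len(p))]@T[:3,:3].T
    return T[:3,3],d
def onz(m,uv,z):
    o,d=ray(m,uv); return (o+d*((z-o[2])/d[:,2])[:,None])[:,:2]
def proj(m,P):
    K=np.array(m['intrinsics'],float);D=np.array(m['D'],float);T=np.array(m['cam_to_world'])
    c=(np.array(P,float).reshape(-1,3)-T[:3,3])@T[:3,:3]
    return cv2.projectPoints(c*[1,-1,-1],np.zeros(3),np.zeros(3),K,D)[0].reshape(-1,2)
E
python3 - <<'E'
from h import *
for n in ('top','scene','wrist'):
    im,m=cap(n,n+'0.png'); np.savez('pics/'+n+'0.npz',im=im,**{k:np.array(v) for k,v in m.items()})
    print(n,np.round(m['intrinsics'],1).tolist(),np.round(m['cam_to_world'],3).tolist())
s=manip.read_state();print(s['time'],np.round(s['orientation'],3).tolist(),s['eef_pos'],s['grip_width'])
E
```

```text
top [[438.0, 0.0, 320.1], [0.0, 438.0, 204.1], [0.0, 0.0, 1.0]] [[-0.01, 0.988, -0.155, 0.317], [-1.0, -0.006, 0.024, 0.1], [0.023, 0.155, 0.988, 1.303], [0.0, 0.0, 0.0, 1.0]]
scene [[374.8, 0.0, 323.5], [0.0, 374.8, 201.2], [0.0, 0.0, 1.0]] [[0.657, 0.566, -0.497, -0.146], [-0.753, 0.51, -0.416, -0.47], [0.018, 0.648, 0.762, 1.071], [0.0, 0.0, 0.0, 1.0]]
wrist [[319.6, 0.0, 316.5], [0.0, 319.6, 202.9], [0.0, 0.0, 1.0]] [[0.303, 0.913, 0.272, 0.244], [-0.953, 0.291, 0.085, -0.525], [-0.001, -0.285, 0.959, 0.373], [0.0, 0.0, 0.0, 1.0]]
0.15 [[0.303, -0.953, -0.0], [-0.953, -0.303, 0.001], [-0.001, -0.0, -1.0]] [ 0.17416928 -0.54756454  0.2306061 ] 0.08540612304420286
```

View pics/top0.png

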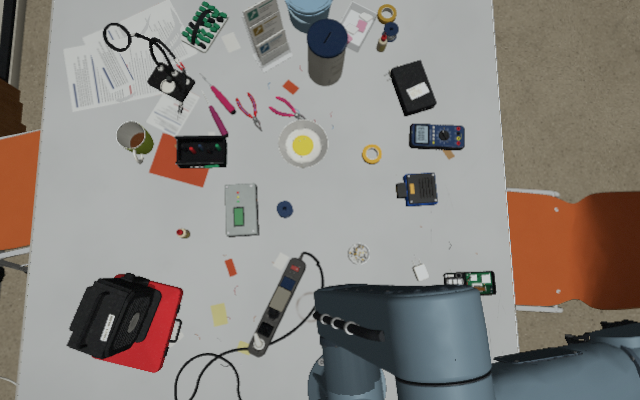

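View pics/scene0.png

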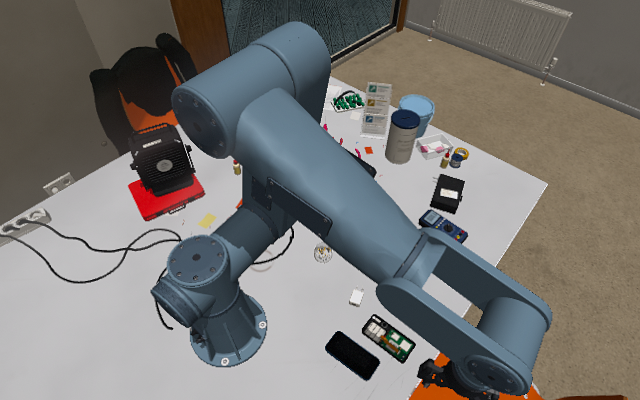

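```bash
python3 - <<'E'
from h import *
z=np.load('pics/top0.npz');im=z['im']
c=im[110:280,210:480]
cv2.imwrite('pics/c1.png',cv2.resize(c,None,fx=2.9,fy=2.9,interpolation=cv2.INTER_CUBIC)[:,:,::-1])
E
```

```text
(no output)
```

View pics/c1.png

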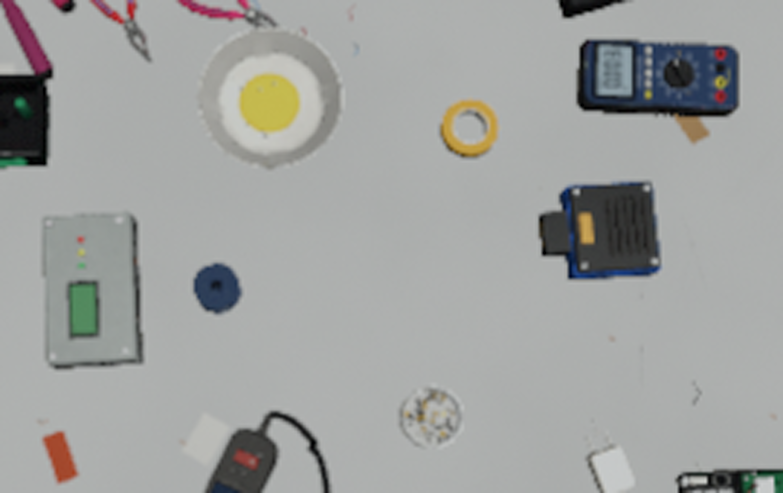

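```bash
cat > meas.py <<'E'
from h import *
z=np.load('pics/top0.npz');im=z['im'];m=z
hsv=cv2.cvtColor(im,cv2.COLOR_RGB2HSV)
bg=np.median(im[170:240,290:380].reshape(-1,3),0);print('bg',bg)
dif=np.abs(im.astype(int)-bg).max(2)
def blob(mask,box):
    x0,y0,x1,y1=box;k=np.zeros(mask.shape,np.uint8);k[y0:y1,x0:x1]=mask[y0:y1,x0:x1]
    c=max(cv2.findContours(k,cv2.RETR_EXTERNAL,cv2.CHAIN_APPROX_NONE)[0],key=cv2.contourArea);return c[:,0].astype(float)
# round things
blue=((hsv[...,0]>95)&(hsv[...,0]<130)&(hsv[...,1]>90)).astype(np.uint8)
for n,mk,box,h in [('spool',dif>40,(270,195,300,225),.04),('tape',hsv[...,1]>90,(355,140,390,170),.018),('dishYel',hsv[...,1]>90,(285,130,325,160),.012),('jar',dif>15,(342,240,372,270),.04)]:
    c=blob(mk.astype(np.uint8),box);p=onz(m,c,h);e,r=cv2.minEnclosingCircle((p*1000).astype(np.float32));print(n,np.round(e,1),r,len(c),np.round(p.mean(0)*1000,1))
# rects
for n,mk,box,h in [('module',dif>50,(390,165,445,212),.04),('dock',dif>12,(218,178,266,242),.052)]:
    c=blob(mk.astype(np.uint8),box);p=(onz(m,c,h)*1000).astype(np.float32);r=cv2.minAreaRect(p);print(n,r,np.round(cv2.boxPoints(r),1).tolist())
for n,uv,h in [('dish rim L,R,T,B',[(198,98),(343,98),(270,27),(270,167)],.035),('dock',[(43,214),(130,213),(135,361),(48,365)],.052),('mod top',[(567,187),(650,182),(659,272),(570,277)],.04),('plug end',[(541,213),(543,255)],.032)]:
    print(n,np.round(onz(m,np.array(uv)/2.9+[210,110],h)*1000,1).tolist())
E
python3 meas.py
```

```text
bg [173. 175. 174.]
spool [501.4 172.8] 25.428926467895508 47 [501.5 172.6]
tape [672.7 -89. ] 30.56403350830078 53 [671.9 -89. ]
dishYel [701.9 120.4] 31.167613983154297 56 [701.9 120.5]
jar [369.7 -37.8] 31.393152236938477 92 [369.1 -33. ]
module ((557.53271484375, -214.9940948486328), (95.61436462402344, 120.06775665283203), 3.3596746921539307) [[506.29998779296875, -157.89999389648438], [513.2999877929688, -277.70001220703125], [608.7999877929688, -272.1000061035156], [601.7000122070312, -152.3000030517578]]
dock ((498.94659423828125, 295.4395751953125), (156.03553771972656, 97.48832702636719), 3.31466007232666) [[418.20001220703125, 339.6000061035156], [423.8999938964844, 242.3000030517578], [579.7000122070312, 251.3000030517578], [574.0, 348.6000061035156]]
dish rim L,R,T,B [[698.9, 191.6], [698.5, 42.0], [775.1, 117.1], [625.7, 117.7]]
dock [[574.3, 344.2], [574.9, 257.7], [426.5, 250.8], [423.3, 335.8]]
mod top [[602.1, -185.6], [606.9, -271.1], [513.7, -275.5], [509.1, -184.9]]
plug end [[576.8, -159.5], [533.2, -160.0]]
```

{"op": "step_arm", "data": {"increments": [1,-3,-2.7,0,-0.126,1,-6.3,-5.7,0,-0.252,1,-9.6,-8.7,0,-0.378,1,-13,-11.7,0,-0.504,1,-16.4,-14.8,0,-0.63,1,-19.8,-17.9,0,-0.756,1,-23.2,-20.9,0,-0.882,1,-26.6,-24,0,-1.008,1,-30,-27,0,-1.134,1,-33.4,-30,0,-1.26]}}

```text
time: 1.15
eef_pos: [0.3592, -0.137, 0.2313]
orientation: [[1.0, 0.002, 0.001], [0.002, -1.0, -0.0], [0.001, 0.0, -1.0]]
wrist_force: [0.9, -0.6, 0.3]
grip_width: 0.0855
```

```bash
cat > st.py <<'E'
from h import *
s=manip.read_state();R=np.array(s['orientation'])
print(s['time'],np.round(np.array(s['eef_pos'])*1000,1),'ang x',round(np.degrees(np.arctan2(R[1,0],R[0,0])),2),'tilt',np.round(R[:2,2],4),'F',np.round(s['wrist_force'],1),'w',s['grip_width'],'q',np.round(s['joints'],2))
E
python3 st.py
```

```text
1.15 [ 359.2 -137.   231.3] ang x 0.1 tilt [ 0.0005 -0.0003] F [ 0.9 -0.6  0.3] w 0.08554137805319648 q [-0.68 -0.28  2.05  0.    1.37 -0.68]
```

{"op": "step_arm", "data": {"increments": [1,1.8,-3.9,0,0,1,3.6,-7.8,0,0,1,5.4,-11.7,0,0,1,7.2,-15.6,0,0,1,9,-19.5,0,0,1,10.8,-23.4,0,0,1,12.5,-27.3,0,0,1,14.2,-31.1,0,0,1,14.2,-31.1,0,0]}}

```text
time: 2.05
eef_pos: [0.5026, 0.1757, 0.2308]
orientation: [[1.0, 0.001, -0.0], [0.001, -1.0, 0.001], [-0.0, -0.001, -1.0]]
wrist_force: [-0.2, -0.2, -0.1]
grip_width: 0.0854
```

```bash
python3 st.py; python3 - <<'E'
from h import *
im,m=cap('wrist','w1.png')
print(proj(m,[[.5014,.1726,.04],[.702,.1205,.012],[.5,.254,.052]]).round(1).tolist())
np.savez('pics/w1.npz',im=im,**{k:np.array(v) for k,v in m.items()})
E
```

```text
2.05 [502.6 175.7 230.8] ang x 0.07 tilt [-0.0002  0.0014] F [-0.2 -0.2 -0.1] w 0.08540277175207446 q [0.11 0.09 1.71 0.   1.34 0.11]
[[314.4, 182.0], [479.4, 219.2], [312.8, 102.4]]
```

View pics/w1.png

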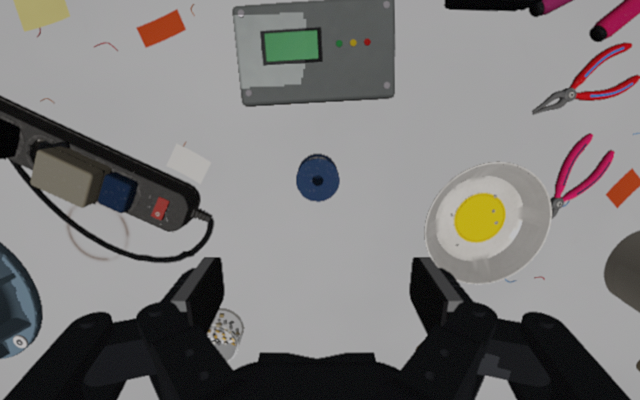

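```bash
python3 - <<'E'
from h import *
m=np.load('pics/w1.npz');im=m['im'];hsv=cv2.cvtColor(im,cv2.COLOR_RGB2HSV)
k=((hsv[...,1]>80)&(hsv[...,0]>95)&(hsv[...,0]<130)).astype(np.uint8);k[:140]=0;k[215:]=0;k[:,:280]=0;k[:,360:]=0
c=max(cv2.findContours(k,cv2.RETR_EXTERNAL,cv2.CHAIN_APPROX_NONE)[0],key=cv2.contourArea)
print(cv2.boundingRect(c));p=onz(m,c[:,0],.04)*1000;print('spool',cv2.minEnclosingCircle(p.astype(np.float32)))
# hole centre
hole=((im.max(2)<40)).astype(np.uint8);hole[:165]=0;hole[195:]=0;hole[:,:300]=0;hole[:,335:]=0
ys,xs=np.nonzero(hole);print('hole',xs.mean(),ys.mean(),onz(m,[[xs.mean(),ys.mean()]],.04)*1000)
k=((hsv[...,1]>140)&(hsv[...,0]<35)&(hsv[...,0]>20)).astype(np.uint8);k[:180]=0;k[255:]=0;k[:,:440]=0;k[:,520:]=0
c=max(cv2.findContours(k,cv2.RETR_EXTERNAL,cv2.CHAIN_APPROX_NONE)[0],key=cv2.contourArea)
print('dish',cv2.minEnclosingCircle((onz(m,c[:,0],.0105)*1000).astype(np.float32)))
g=im[...,1].astype(int)
for x in range(250,392,14): print(x,g[88:112,x].tolist())
E
```

```text
(297, 155, 42, 46)
spool ((504.14788818359375, 177.12619018554688), 24.693010330200195)
hole 317.3114754098361 180.72131147540983 [[504.49886796 174.03358062]]
dish ((702.74853515625, 121.61663055419922), 31.486902236938477)
250 [93, 92, 104, 113, 119, 118, 114, 102, 90, 89, 89, 90, 91, 90, 85, 77, 65, 51, 94, 157, 167, 166, 164, 165]
264 [87, 88, 88, 87, 87, 88, 89, 89, 89, 89, 90, 91, 90, 85, 78, 66, 48, 92, 160, 169, 166, 165, 165, 165]
278 [85, 89, 89, 89, 88, 91, 91, 90, 89, 89, 91, 89, 86, 78, 68, 51, 92, 162, 168, 165, 165, 164, 164, 165]
292 [89, 91, 89, 89, 91, 89, 89, 91, 88, 90, 88, 86, 80, 70, 55, 97, 160, 167, 165, 163, 164, 164, 163, 164]
306 [89, 90, 90, 88, 91, 89, 88, 89, 88, 90, 87, 81, 73, 58, 56, 111, 161, 167, 163, 163, 163, 162, 163, 162]
320 [89, 87, 87, 87, 88, 88, 88, 91, 90, 88, 85, 75, 63, 51, 101, 160, 166, 163, 162, 163, 162, 162, 162, 162]
334 [88, 89, 88, 89, 89, 88, 90, 91, 88, 83, 78, 67, 46, 89, 158, 165, 163, 162, 162, 162, 162, 161, 162, 162]
348 [89, 89, 88, 89, 88, 90, 88, 89, 85, 78, 68, 50, 89, 157, 165, 163, 161, 162, 162, 162, 162, 162, 163, 162]
362 [87, 87, 85, 87, 88, 87, 87, 84, 78, 68, 54, 86, 150, 165, 164, 163, 163, 163, 163, 163, 163, 162, 161, 161]
376 [86, 86, 86, 87, 87, 87, 86, 81, 74, 61, 51, 94, 151, 164, 163, 163, 163, 162, 162, 162, 161, 161, 162, 161]
390 [86, 85, 88, 86, 86, 86, 82, 73, 62, 84, 140, 163, 164, 163, 162, 162, 162, 162, 162, 163, 162, 162, 163, 162]
```

```bash
python3 - <<'E'
import cv2
im=cv2.imread('pics/w1.png')[0:115,220:410]
cv2.imwrite('pics/c2.png',cv2.resize(im,None,fx=4,fy=4,interpolation=cv2.INTER_CUBIC))
E
```

```text
(no output)
```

View pics/c2.png

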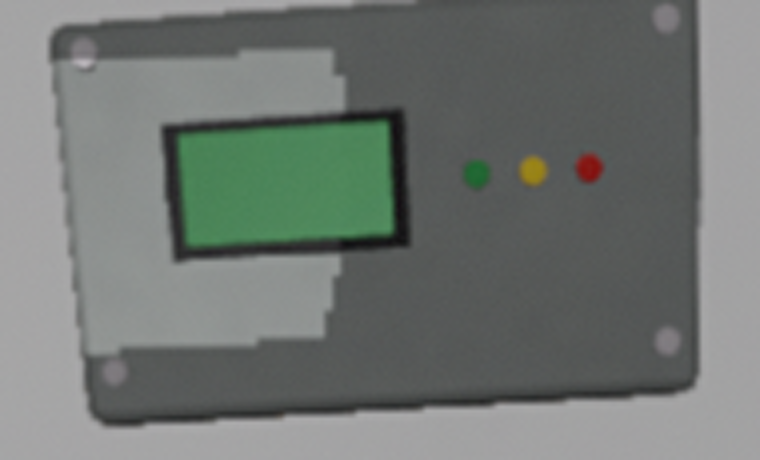

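{"op": "step_arm", "data": {"increments": [1,0.2,-0.1,3.5,0,1,0.2,-0.1,7.5,0,1,0.2,-0.1,11.5,0,1,0.2,-0.1,15,0,1,0.2,-0.1,17,0,1,0.2,-0.1,17,0]}}

```text
time: 2.7
eef_pos: [0.5006, 0.1712, 0.0581]
orientation: [[1.0, -0.004, -0.007], [-0.004, -1.0, -0.001], [-0.007, 0.001, -1.0]]
wrist_force: [-0.4, -0.4, 0.7]
grip_width: 0.0855
```

```bash
python3 st.py; python3 - <<'E'
from h import *
m=np.load('pics/w1.npz')
p=onz(m,np.array([(115,374),(668,342),(667,18),(83,52)])/4.+[220,0]-.375,.052)*1000
print(p.round(1).tolist(),p.mean(0)); 
for a,b in((0,1),(3,2),(0,3),(1,2)): print(np.degrees(np.arctan2(*(p[b]-p[a])[::-1])),np.linalg.norm(p[b]-p[a]))
t=np.load('pics/top0.npz')
q=onz(t,np.array([(49,222),(121,219),(127,353),(52,358)])/2.9+[210,110],.052)*1000;print(q.round(1).tolist(),q.mean(0))
E
```

```text
2.7 [500.6 171.2  58.1] ang x -0.24 tilt [-0.0074 -0.0011] F [-0.4 -0.4  0.7] w 0.0855492276588542 q [ 0.11  0.31  1.84 -0.    1.    0.11]
[[438.2, 262.7], [570.4, 270.3], [566.6, 340.7], [434.2, 333.4]] [502.34512067 301.76974587]
3.251551151068724 132.46773998411814
3.121157210158952 132.65232112804293
93.2215978986134 70.800610259419
93.07173644272461 70.49905739866485
[[566.1, 338.1], [568.8, 266.6], [434.5, 258.8], [430.1, 332.0]] [499.88962385 298.86193298]
```

{"op": "step_arm", "data": {"increments": [1,0,0,2,0,1,0,0,4,0,1,0,0,5,0,1,0,0,5.6,0,1,0,0,5.6,0,1,0,0,5.6,0]}}

```text
time: 3.3
eef_pos: [0.5046, 0.1727, 0.0062]
orientation: [[1.0, -0.003, 0.001], [-0.003, -1.0, 0.0], [0.001, -0.0, -1.0]]
wrist_force: [-0.5, 0.4, 0.8]
grip_width: 0.0853
```

```bash
python3 st.py
```

```text
3.3 [504.6 172.7   6.2] ang x -0.18 tilt [0.0014 0.0001] F [-0.5  0.4  0.8] w 0.0853130698766688 q [ 0.11  0.41  1.84 -0.    0.89  0.11]
```

{"op": "step_arm", "data": {"increments": [0.3,0,0,0,0,-0.3,0,0,0,0,-1,0,0,0,0,-1,0,0,0,0,-1,0,0,0,0,-1,0,0,0,0,-1,0,0,0,0,-1,0,0,0,0]}}

```text
time: 4.1
eef_pos: [0.5044, 0.1729, 0.0061]
orientation: [[1.0, -0.003, 0.001], [-0.003, -1.0, 0.0], [0.001, -0.0, -1.0]]
wrist_force: [-1.2, -0.9, 6.4]
grip_width: 0.0467
```

```bash
python3 st.py
```

```text
4.1 [504.4 172.9   6.1] ang x -0.16 tilt [0.001  0.0001] F [-1.2 -0.9  6.4] w 0.04674373478610731 q [0.11 0.41 1.84 0.   0.89 0.11]
```

{"op": "step_arm", "data": {"increments": [-1,0,0,-2,0,-1,0,0,-5,0,-1,0,0,-8,0,-1,1,0.3,-10,0,-1,4,1.1,-10,0,-1,7.5,2,-10,0,-1,11,3,-10,0,-1,14.5,4,-10,0,-1,17.5,4.8,-10,0,-1,19.7,5.3,-10,0]}}

```text
time: 5.1
eef_pos: [0.7019, 0.1182, 0.1042]
orientation: [[1.0, -0.004, -0.001], [-0.004, -1.0, -0.0], [-0.001, 0.0, -1.0]]
wrist_force: [-0.3, 0.4, -2.3]
grip_width: 0.0465
```

{"op": "step_arm", "data": {"increments": [-1,0,0,0,0,-1,0,0,0,0]}}

```text
time: 5.3
eef_pos: [0.6997, 0.1191, 0.1039]
orientation: [[1.0, -0.003, -0.003], [-0.003, -1.0, 0.0], [-0.003, -0.0, -1.0]]
wrist_force: [-0.0, 0.2, -3.0]
grip_width: 0.0466
```

```bash
python3 st.py; python3 - <<'E'
from h import *
im,m=cap('wrist','w2.png')
print(proj(m,[[.702,.12,.011],[.702,.12,.035]]).round(1).tolist())
E
```

```text
5.3 [699.7 119.1 103.9] ang x -0.19 tilt [-0.0026  0.0002] F [-0.   0.2 -3. ] w 0.046564905325907645 q [0.   0.59 1.32 0.   1.23 0.01]
[[318.5, 205.2], [318.7, 215.3]]
```

View pics/w2.png

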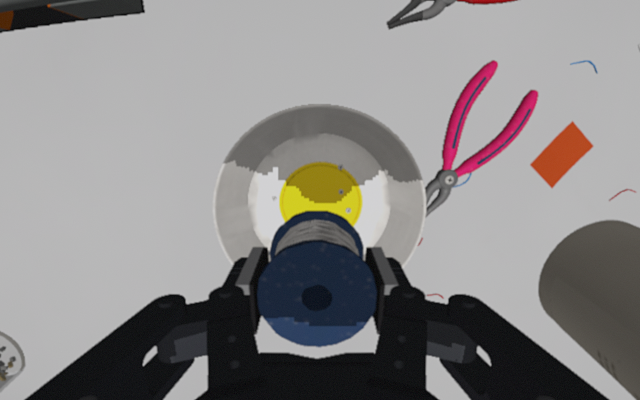

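{"op": "step_arm", "data": {"increments": [-1,0.1,0,2,0,-1,0.1,0,4.5,0,-1,0.1,0,6.5,0,-1,0.1,0,7.6,0,-1,0.1,0,8.1,0,-1,0.1,0,8.5,0,-1,0.1,0,8.7,0,-1,0.1,0,8.7,0,-1,0.1,0,8.7,0]}}

```text
time: 6.25
eef_pos: [0.7023, 0.1192, 0.0192]
orientation: [[1.0, -0.003, 0.001], [-0.003, -1.0, 0.0], [0.001, -0.0, -1.0]]
wrist_force: [-0.4, -0.1, -2.2]
grip_width: 0.0466
```

```bash
python3 st.py
```

```text
6.25 [702.3 119.2  19.2] ang x -0.17 tilt [0.0014 0.    ] F [-0.4 -0.1 -2.2] w 0.04656881150496342 q [0.   0.7  1.34 0.   1.1  0.  ]
```

{"op": "step_arm", "data": {"increments": [-1,0,0,0.1,0,-1,0,0,0.2,0,-1,0,0,0.3,0,-1,0,0,0.3,0,-1,0,0,0.3,0]}}

```text
time: 6.75
eef_pos: [0.7017, 0.1192, 0.0152]
orientation: [[1.0, -0.003, -0.0], [-0.003, -1.0, 0.0], [-0.0, -0.0, -1.0]]
wrist_force: [-0.8, -0.1, -3.0]
grip_width: 0.0467
```

{"op": "step_arm", "data": {"increments": [-1,0,0,0.05,0,-1,0,0,0.1,0,-1,0,0,0.1,0,-1,0,0,0.1,0]}}

```text
time: 7.15
eef_pos: [0.7018, 0.1192, 0.015]
orientation: [[1.0, -0.003, 0.0], [-0.003, -1.0, -0.0], [0.0, 0.0, -1.0]]
wrist_force: [-4.4, 0.5, 5.9]
grip_width: 0.0464
```

{"op": "step_arm", "data": {"increments": [0.2,0,0,0,0,0.4,0,0,0,0,0.45,0,0,0,0,0.45,0,0,0,0,0.45,0,0,-1,0,0.45,0,0,-3,0,0.45,0,0,-6,0,0.45,0,0,-10,0,0.45,0,0,-14,0,0.45,0,0,-16,0]}}

```text
time: 8.15
eef_pos: [0.7042, 0.1193, 0.1819]
orientation: [[1.0, -0.003, 0.009], [-0.003, -1.0, 0.0], [0.009, -0.0, -1.0]]
wrist_force: [0.3, 0.6, 1.1]
grip_width: 0.062
```

```bash
python3 st.py; python3 - <<'E'
from h import *
im,m=cap('wrist','w3.png')
T,mt=cap('top','top1.png')
E
```

```text
8.15 [704.2 119.3 181.9] ang x -0.16 tilt [0.0089 0.0001] F [0.3 0.6 1.1] w 0.06204983559868218 q [0.   0.52 1.27 0.   1.35 0.  ]
```

View pics/w3.png

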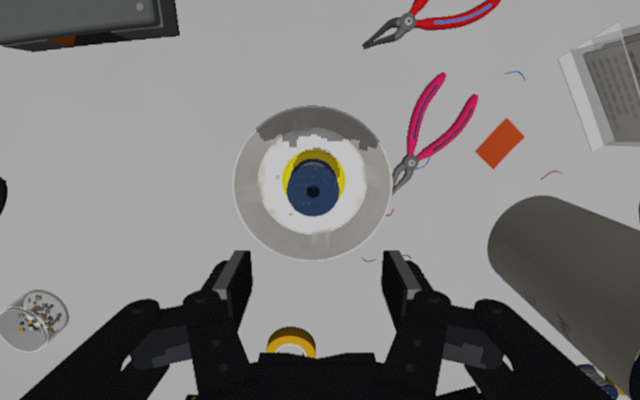

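{"op": "step_arm", "data": {"increments": [0.45,-1,3,-1,0,0.45,-2.4,7.5,-2,0,0.45,-4,12.2,-3,0,0.45,-5.6,17,-4,0,0.45,-7.2,21.8,-5,0,0.45,-8.8,26.6,-5,0,0.45,-10.4,31.4,-5,0,0.45,-12,36.2,-5,0,0.45,-13.4,41,-5,0,0.45,-14.4,45.4,-5,0]}}

```text
time: 9.25
eef_pos: [0.5551, -0.3352, 0.2241]
orientation: [[1.0, -0.003, -0.001], [-0.003, -1.0, 0.001], [-0.001, -0.001, -1.0]]
wrist_force: [1.3, -0.5, 0.6]
grip_width: 0.0622
```

{"op": "step_arm", "data": {"increments": [0.45,0,1,0,0,0.45,0,1,0,0,0.45,0,1,0,0]}}

```text
time: 9.55
eef_pos: [0.5565, -0.3426, 0.2238]
orientation: [[1.0, -0.003, -0.001], [-0.003, -1.0, 0.001], [-0.001, -0.001, -1.0]]
wrist_force: [-0.4, 0.1, -0.1]
grip_width: 0.062
```

```bash
python3 st.py; python3 - <<'E'
from h import *
im,m=cap('wrist','w4.png')
np.savez('pics/w4.npz',im=im,**{k:np.array(v) for k,v in m.items()})
c=im[0:240,180:460];cv2.imwrite('pics/c4.png',cv2.resize(c,None,fx=2.5,fy=2.5,interpolation=cv2.INTER_CUBIC)[:,:,::-1])
E
```

```text
9.55 [ 556.5 -342.6  223.8] ang x -0.16 tilt [-0.0006  0.0014] F [-0.4  0.1 -0.1] w 0.06200105008926479 q [-0.73  0.36  1.4   0.    1.38 -0.73]
```

View pics/c4.png

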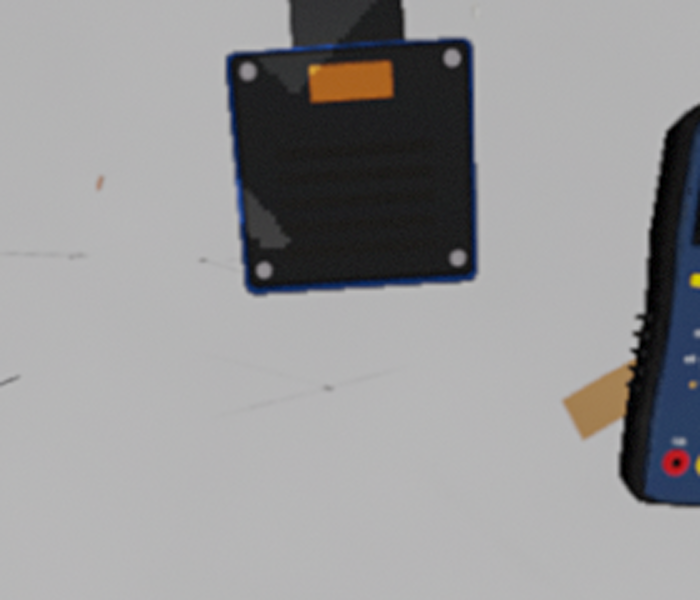

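```bash
python3 - <<'E'
from h import *
m=np.load('pics/w4.npz')
p=onz(m,np.array([(247,71),(452,58),(457,258),(263,270)])/2.5+[180,0]-.3,.04)*1000
print(p.round(1).tolist(),p.mean(0))
for a,b in((0,1),(3,2),(3,0),(2,1)): print(np.degrees(np.arctan2(*(p[b]-p[a])[::-1])),np.linalg.norm(p[b]-p[a]))
c=p.mean(0)
for cy,cp in ((93.15,(502.3,301.8)),(93.15,(501.1,300.3))):
  u=np.array([np.cos(np.radians(cy)),np.sin(np.radians(cy))]);d=c-np.array(cp)
  print('in dock frame',d@u,d@np.array([-u[1],u[0]]))
t=np.load('pics/top0.npz')
q=onz(t,np.array([(575,193),(647,188),(655,261),(584,266)])/2.9+[210,110]-.33,.04)*1000;print(q.mean(0))
E
```

```text
[[522.4, -197.0], [598.6, -192.6], [602.7, -264.6], [526.5, -269.0]] [ 562.58177145 -230.81823216]
3.2477123054174255 76.32205547201549
3.3074390467646837 76.29757291398649
93.25294673000053 72.18546194710267
93.23346558411458 72.10592914103589
in dock frame -535.1259920985392 -30.92322388450077
in dock frame -533.6941986682583 -32.20383607131007
[ 561.43927846 -232.26056446]
```

{"op": "step_arm", "data": {"increments": [0.45,0.8,-1.2,0,0.14,0.45,1.6,-2.4,0,0.28,0.45,2.4,-3.6,0,0.42,0.45,3.2,-4.8,0,0.56,0.45,4,-6,0,0.7,0.45,4.9,-7.2,0,0.85,0.45,5.8,-8.4,0,1,0.45,6.6,-9.6,0,1.15,0.45,7.4,-10.6,0,1.3,0.45,8.1,-11.6,0,1.44]}}

```text
time: 10.6
eef_pos: [0.6386, -0.2248, 0.2244]
orientation: [[0.125, -0.992, -0.0], [-0.992, -0.125, 0.0], [-0.0, 0.0, -1.0]]
wrist_force: [0.2, 0.0, 1.2]
grip_width: 0.0623
```

{"op": "step_arm", "data": {"increments": [0.45,0,0,3,0.07,0.45,0,0,7,0.07,0.45,0,0,11,0.07,0.45,0,0,13,0.07,0.45,0,0,13,0.07]}}

```text
time: 11.1
eef_pos: [0.6355, -0.2241, 0.0899]
orientation: [[0.06, -0.998, -0.007], [-0.998, -0.061, 0.004], [-0.005, 0.007, -1.0]]
wrist_force: [0.6, -0.0, -0.0]
grip_width: 0.0623
```

```bash
python3 st.py
```

```text
11.1 [ 635.5 -224.1   89.9] ang x -86.53 tilt [-0.0071  0.0043] F [ 0.6 -0.  -0. ] w 0.062334718195486784 q [-0.51  0.54  1.43  0.    1.18  1.  ]
```

{"op": "step_arm", "data": {"increments": [0.45,0,0,3,0,0.45,0,0,6,0,0.45,0,0,7.5,0,0.45,0,0,8.2,0,0.45,0,0,8.2,0,0.45,0,0,8.2,0]}}

```text
time: 11.7
eef_pos: [0.639, -0.2284, 0.014]
orientation: [[0.058, -0.998, 0.002], [-0.998, -0.058, -0.001], [0.001, -0.002, -1.0]]
wrist_force: [1.0, -0.1, -0.3]
grip_width: 0.0621
```

```bash
python3 st.py; python3 - <<'E'
from h import *
im,m=cap('wrist','w5.png')
np.savez('pics/w5.npz',im=im,**{k:np.array(v) for k,v in m.items()})
E
```

```text
11.7 [ 639.  -228.4   14. ] ang x -86.67 tilt [ 0.0021 -0.0012] F [ 1.  -0.1 -0.3] w 0.06214121711472167 q [-0.52  0.65  1.45  0.    1.05  0.99]
```

View pics/w5.png

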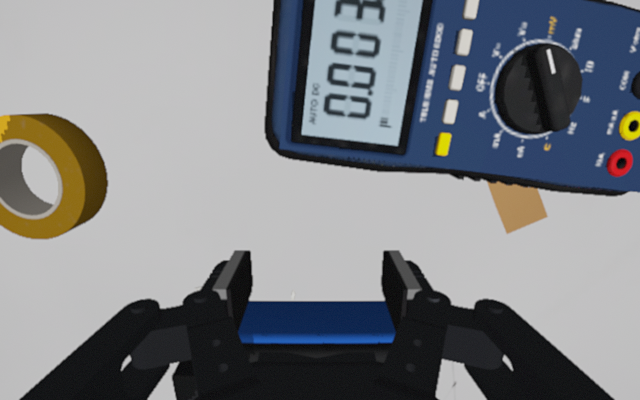

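{"op": "step_arm", "data": {"increments": [0.45,0,0.4,0,0,0.45,0,0.8,0,0,0.45,0,1.2,0,0,0.45,0,1.6,0,0,0.45,0,2,0,0,0.45,0,2.5,0,0,0.45,0,3,0,0,0.45,0,3.4,0,0]}}

```text
time: 12.55
eef_pos: [0.6037, -0.2301, 0.0125]
orientation: [[0.058, -0.998, 0.001], [-0.998, -0.058, -0.0], [0.0, -0.001, -1.0]]
wrist_force: [1.6, -0.1, 0.6]
grip_width: 0.0618
```

{"op": "step_arm", "data": {"increments": [0.45,0,0.2,0,0,0.45,0,0.4,0,0,0.45,0,0.6,0,0,0.45,0,0.8,0,0,0.45,0,1,0,0,0.45,0,1.1,0,0]}}

```text
time: 13.15
eef_pos: [0.5929, -0.2307, 0.0124]
orientation: [[0.058, -0.998, 0.0], [-0.998, -0.058, -0.0], [0.0, -0.0, -1.0]]
wrist_force: [1.8, 0.6, 1.3]
grip_width: 0.0621
```

```bash
python3 st.py
```

```text
13.15 [ 592.9 -230.7   12.4] ang x -86.69 tilt [ 0.0002 -0.0001] F [1.8 0.6 1.3] w 0.06205894675873149 q [-0.56  0.57  1.57  0.    1.    0.96]
```

{"op": "step_arm", "data": {"increments": [0.45,0,-1,0,0,0.45,0,-2.5,0,0,0.45,0,-3,-2,0,0.45,0,-3,-6,0,0.45,0,-3,-10,0,0.45,0,-3,-14,0,0.45,0,-3,-18,0,0.45,0,-3,-21,0,0.45,0,-3,-21,0]}}

```text
time: 14.05
eef_pos: [0.6256, -0.2302, 0.2285]
orientation: [[0.058, -0.998, 0.008], [-0.998, -0.058, -0.005], [0.005, -0.007, -1.0]]
wrist_force: [1.0, 0.1, -0.5]
grip_width: 0.0621
```

{"op": "step_arm", "data": {"increments": [0.45,1,1,0,-0.14,0.45,2.1,2,0,-0.28,0.45,3.2,3,0,-0.42,0.45,4.3,4,0,-0.56,0.45,5.4,5,0,-0.7,0.45,6.5,6,0,-0.85,0.45,7.6,7,0,-1,0.45,8.7,8,0,-1.15,0.45,9.8,8.8,0,-1.3,0.45,10.8,9.4,0,-1.44]}}

```text
time: 15.05
eef_pos: [0.5344, -0.3422, 0.2209]
orientation: [[0.998, -0.067, -0.002], [-0.067, -0.998, 0.002], [-0.002, -0.001, -1.0]]
wrist_force: [-0.1, -0.2, -0.8]
grip_width: 0.0622
```

{"op": "step_arm", "data": {"increments": [0.45,0,0,0,-0.13,0.45,0,0,0,-0.13,0.45,0,0,0,-0.13]}}

```text
time: 15.35
eef_pos: [0.5351, -0.3417, 0.2213]
orientation: [[0.999, 0.054, -0.001], [0.054, -0.999, 0.001], [-0.001, -0.001, -1.0]]
wrist_force: [0.1, -0.1, 0.2]
grip_width: 0.062
```

```bash
python3 st.py; python3 - <<'E'
from h import *
im,m=cap('wrist','w6.png')
np.savez('pics/w6.npz',im=im,**{k:np.array(v) for k,v in m.items()})
g=cv2.cvtColor(im,cv2.COLOR_RGB2GRAY)
# screws: small bright blobs inside the dark block
dark=cv2.morphologyEx(((g<70)|((im[...,2].astype(int)-im[...,0])>40)).astype(np.uint8),cv2.MORPH_OPEN,np.ones((3,3)));dark[230:]=0
n,l,s,c=cv2.connectedComponentsWithStats(dark);i=1+np.argmax(s[1:,4]);print(s[i])
x,y,w,h,_=s[i]
cc=max(cv2.findContours((l==i).astype(np.uint8),cv2.RETR_EXTERNAL,cv2.CHAIN_APPROX_NONE)[0],key=cv2.contourArea)
fill=cv2.drawContours(np.zeros_like(g),[cc],-1,1,-1)
b=((fill>0)&(g>110)).astype(np.uint8)
n,l,s,c=cv2.connectedComponentsWithStats(b)
for j in range(1,n):
  if s[j,4]>8: print(s[j],c[j],onz(m,[c[j]],.04)*1000)
E
```

```text
15.35 [ 535.1 -341.7  221.3] ang x 3.07 tilt [-0.0013  0.0012] F [ 0.1 -0.1  0.2] w 0.06196743753489299 q [-0.75  0.32  1.46  0.    1.37 -0.81]
[ 272    0   99  118 9508]
[278  25   6   6  29] [280.27586207  27.5862069 ] [[ 494.72208734 -198.38959318]]
[360  25   6   6  31] [362.58064516  27.4516129 ] [[ 570.60450835 -194.13173226]]
[305  27  32  14 386] [320.54145078  34.24611399] [[ 532.17045434 -202.22833321]]
[358 105   6   6  24] [360.45833333 107.70833333] [[ 574.82868699 -266.10361794]]
[280 106   6   5  25] [282.4  108.04] [[ 498.75310347 -270.53997078]]
```

{"op": "step_arm", "data": {"increments": [0.45,0.5,0,4,0,0.45,0.5,0,8.5,0,0.45,0.5,0,13,0,0.45,0.5,0,16.5,0,0.45,0.5,0,19,0,0.45,0.5,0,20.5,0,0.45,0.5,0,20.9,0,0.45,0.5,0,20.9,0]}}

```text
time: 16.2
eef_pos: [0.5405, -0.3419, 0.0135]
orientation: [[0.998, 0.056, 0.0], [0.056, -0.998, -0.0], [0.0, 0.0, -1.0]]
wrist_force: [-0.3, -0.2, 0.1]
grip_width: 0.0619
```

{"op": "step_arm", "data": {"increments": [0.45,0,-0.6,0,0,0.45,0,-1.2,0,0,0.45,0,-1.8,0,0,0.45,0,-2.4,0,0,0.45,0,-3,0,0,0.45,0,-3.6,0,0,0.45,0,-4.2,0,0,0.45,0,-4.8,0,0,0.45,0,-5.4,0,0,0.45,0,-5.8,0,0]}}

```text
time: 17.2
eef_pos: [0.537, -0.2836, 0.0133]
orientation: [[0.998, 0.057, 0.0], [0.057, -0.998, -0.0], [0.0, 0.0, -1.0]]
wrist_force: [0.2, -1.4, -0.3]
grip_width: 0.0621
```

```bash
python3 st.py
```

```text
17.2 [ 537.  -283.6   13.3] ang x 3.28 tilt [ 0.0002 -0.0004] F [ 0.2 -1.4 -0.3] w 0.062084619207954585 q [-0.68  0.52  1.65 -0.    0.97 -0.74]
```

{"op": "step_arm", "data": {"increments": [0.45,0,-0.8,0,0,0.45,0,-2,0,0,0.45,0,-3.4,0,0,0.45,0,-4.8,0,0,0.45,0,-6.2,0,0,0.45,0,-7.6,0,0,0.45,0,-9,0,0,0.45,-0.1,-10.4,0,0,0.45,-0.1,-11.8,0,0,0.45,-0.1,-13.2,0,0]}}

```text
time: 18.2
eef_pos: [0.5283, -0.1511, 0.0134]
orientation: [[0.998, 0.057, 0.0], [0.057, -0.998, -0.0], [0.0, 0.0, -1.0]]
wrist_force: [1.0, -2.5, 1.3]
grip_width: 0.0616
```

{"op": "step_arm", "data": {"increments": [0.45,0,-1.4,0,0,0.45,0,-2.8,0,0,0.45,0,-4.2,0,0,0.45,0,-5.6,0,0,0.45,0,-7,0,0,0.45,0,-8.4,0,0,0.45,0,-9.8,0,0,0.45,-0.1,-11,0,0,0.45,-0.1,-12,0,0,0.45,-0.1,-12.8,0,0]}}

```text
time: 19.2
eef_pos: [0.5198, -0.0235, 0.0131]
orientation: [[0.998, 0.057, -0.001], [0.057, -0.998, 0.0], [-0.001, -0.0, -1.0]]
wrist_force: [1.7, -2.5, 1.0]
grip_width: 0.0618
```

```bash
python3 st.py; cat > chk.py <<'E'
import sys
from h import *
n=sys.argv[1]
im,m=cap('wrist',n+'.png')
np.savez('pics/'+n+'.npz',im=im,**{k:np.array(v) for k,v in m.items()})
cv2.imwrite('pics/'+n+'b.png',cv2.resize(cap('top')[0][110:280,210:480],None,fx=2.9,fy=2.9,interpolation=cv2.INTER_CUBIC)[:,:,::-1])
E
python3 chk.py w7
```

```text
19.2 [519.8 -23.5  13.1] ang x 3.29 tilt [-0.0005  0.0002] F [ 1.7 -2.5  1. ] w 0.061788954927589144 q [-0.27  0.37  1.88  0.    0.89 -0.33]
```

View pics/w7.png

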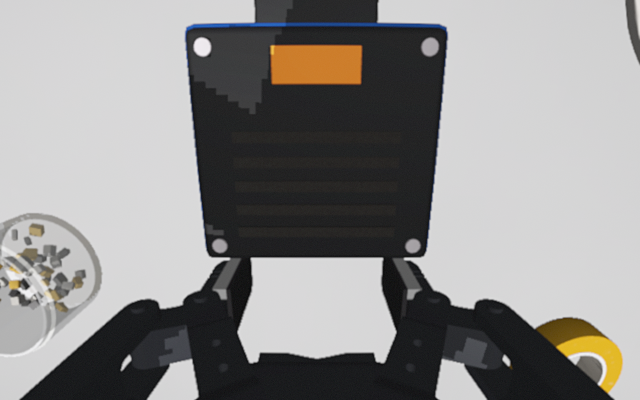

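```bash
cat > mod.py <<'E'
import sys
from h import *
def pose(p):
    p=np.array(p);c=p.mean(0);a=p[1]-p[0]+p[2]-p[3];b=p[0]-p[3]+p[1]-p[2]
    y1=np.degrees(np.arctan2(a[1],a[0]))+90;y2=np.degrees(np.arctan2(b[1],b[0]));d=c-np.array([502.3,301.8])
    u=np.array([np.cos(np.radians(93.15)),np.sin(np.radians(93.15))])
    print('centre',c.round(1),'yaw',round(y1,2),round(y2,2),'dock-frame',round(d@u,1),round(d@np.array([-u[1],u[0]]),1))
if __name__=='__main__':
    m=np.load('pics/%s.npz'%sys.argv[1]);g=cv2.cvtColor(m['im'],cv2.COLOR_RGB2GRAY);P=[]
    for x,y in eval(sys.argv[2]):
        w=g[y-12:y+13,x-12:x+13];b=(w>105).astype(np.uint8)
        n,l,s,c=cv2.connectedComponentsWithStats(b);j=l[12,12];print(s[j,4],end=' ');P.append(c[j]+[x-12,y-12])
    pose(onz(m,P,.04)*1000)
E
python3 mod.py w7 '[(202,47),(430,47),(413,246),(219,246)]'
```

```text
291 256 160 161 centre [517.1  33.5] yaw 93.29 93.3 dock-frame -268.7 0.0
```

{"op": "step_arm", "data": {"increments": [0.45,0,-0.8,0,0,0.45,0,-2,0,0,0.45,0,-3.4,0,0,0.45,0,-4.8,0,0,0.45,0,-6.2,0,0,0.45,0,-7.6,0,0,0.45,0,-9,0,0,0.45,0,-10.4,0,0,0.45,0,-11.6,0,0,0.45,0,-12.6,0,0]}}

```text
time: 20.3
eef_pos: [0.5128, 0.1025, 0.0133]
orientation: [[0.998, 0.058, 0.0], [0.058, -0.998, -0.0], [0.0, 0.0, -1.0]]
wrist_force: [-0.1, -1.3, -0.7]
grip_width: 0.0617
```

```bash
python3 st.py; python3 chk.py w8
```

```text
20.3 [512.8 102.5  13.3] ang x 3.3 tilt [ 0. -0.] F [-0.1 -1.3 -0.7] w 0.061706308516583805 q [-0.03  0.38  1.87 -0.    0.9  -0.09]
```

View pics/w8.png

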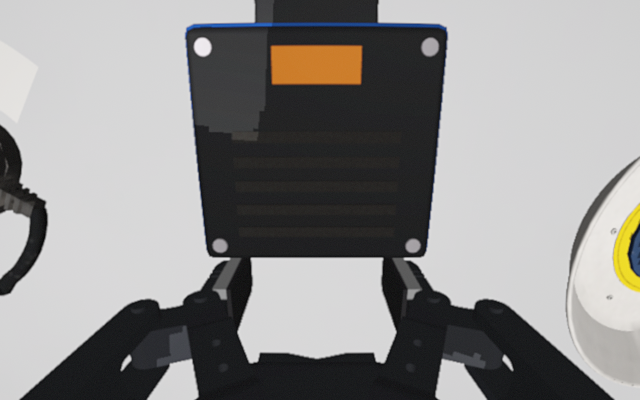

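```bash
python3 mod.py w8 '[(202,47),(430,47),(413,246),(219,246)]'; python3 - <<'E'
from h import *
# top view: module lateral vs dock via bounding contours
im,m=cap('top')
np.savez('pics/t8.npz',im=im,**{k:np.array(v) for k,v in m.items()})
o=np.array([499.9,298.9]);u=np.array([np.cos(np.radians(93.15)),np.sin(np.radians(93.15))]);v=np.array([-u[1],u[0]])
# sample dark-profile across the plug and across dock just along lateral lines
g=cv2.cvtColor(im,cv2.COLOR_RGB2GRAY).astype(np.float32)
for xd,h,n in [(-62,.032,'plug'),(-68,.032,'plug'),(-100,.04,'mod'),(-115,.04,'mod'),(-40,.052,'dock'),(-20,.052,'dock'),(20,.052,'dock')]:
    s=np.arange(-110,111,1.); P=np.c_[(o+xd*u+s[:,None]*v)/1000,np.full(len(s),h)]
    q=proj(m,P).astype(np.float32); I=cv2.remap(g,q[:,0].copy(),q[:,1].copy(),cv2.INTER_LINEAR).ravel()
    d=np.abs(I-I[:5].mean()); a=np.nonzero(d>(40 if n!='dock' else 12))[0]
    print(n,xd,s[a[0]],s[a[-1]],(s[a[0]]+s[a[-1]])/2)
E
```

```text
294 254 161 160 centre [510.1 159.4] yaw 93.27 93.3 dock-frame -142.6 -0.0Traceback (most recent call last):
  File "<stdin>", line 12, in <module>
IndexError: index 0 is out of bounds for axis 0 with size 0
```

{"op": "step_arm", "data": {"increments": [0.45,0,-0.5,0,0,0.45,0,-1,0,0,0.45,0,-1.5,0,0,0.45,0,-2,0,0,0.45,0,-2.4,0,0,0.45,0,-2.7,0,0,0.45,0,-3,0,0,0.45,0,-3.3,0,0]}}

```text
time: 21.25
eef_pos: [0.5111, 0.1344, 0.0134]
orientation: [[0.998, 0.057, 0.0], [0.057, -0.998, -0.0], [0.0, 0.0, -1.0]]
wrist_force: [0.4, -2.7, 1.0]
grip_width: 0.062
```

```bash
python3 st.py; python3 chk.py w9; python3 mod.py w9 '[(202,47),(430,47),(413,246),(219,246)]'
```

```text
21.25 [511.1 134.4  13.4] ang x 3.27 tilt [ 0.0002 -0.0001] F [ 0.4 -2.7  1. ] w 0.06202508050044128 q [ 0.03  0.39  1.85 -0.    0.9  -0.02]
291 251 161 162 centre [508.2 191.4] yaw 93.27 93.28 dock-frame -110.6 0.1
```

{"op": "step_arm", "data": {"increments": [0.45,0,-0.2,0,0,0.45,0,-0.4,0,0,0.45,0,-0.6,0,0,0.45,0,-0.8,0,0,0.45,0,-1,0,0,0.45,0,-1.2,0,0,0.45,0,-1.4,0,0,0.45,0,-1.6,0,0]}}

```text
time: 22.15
eef_pos: [0.5101, 0.1504, 0.0133]
orientation: [[0.998, 0.057, -0.0], [0.057, -0.998, 0.0], [-0.0, -0.0, -1.0]]
wrist_force: [0.4, -0.9, 0.4]
grip_width: 0.0619
```

```bash
python3 st.py; python3 chk.py w10; python3 mod.py w10 '[(202,47),(430,47),(413,246),(219,246)]'
```

```text
22.15 [510.1 150.4  13.3] ang x 3.27 tilt [-0.0001  0.    ] F [ 0.4 -0.9  0.4] w 0.06190819190508122 q [0.06 0.39 1.85 0.   0.9  0.01]
291 256 163 161 centre [507.3 207.4] yaw 93.26 93.29 dock-frame -94.6 0.2
```

Within about 3.6 mm of home by estimate; press on in 1 mm steps, watching the force.

{"op": "step_arm", "data": {"increments": [0.45,0,-0.1,0,0,0.45,0,-0.2,0,0,0.45,0,-0.3,0,0,0.45,0,-0.3,0,0]}}

```text
time: 22.65
eef_pos: [0.5099, 0.152, 0.0133]
orientation: [[0.998, 0.057, -0.001], [0.057, -0.998, -0.002], [-0.001, 0.002, -1.0]]
wrist_force: [-0.3, -9.6, 1.5]
grip_width: 0.0616
```

{"op": "step_arm", "data": {"increments": [0.45,0,-0.1,0,0,0.45,0,-0.1,0,0]}}

```text
time: 22.85
eef_pos: [0.5098, 0.1521, 0.0133]
orientation: [[0.998, 0.057, -0.001], [0.057, -0.998, -0.003], [-0.001, 0.003, -1.0]]
wrist_force: [-1.4, -13.4, 1.2]
grip_width: 0.0617
```

{"op": "step_arm", "data": {"increments": [0.45,0,-0.1,0,0,0.45,0,-0.1,0,0]}}

```text
time: 23.05
eef_pos: [0.5099, 0.1521, 0.0133]
orientation: [[0.998, 0.057, -0.001], [0.057, -0.998, -0.005], [-0.001, 0.005, -1.0]]
wrist_force: [-2.1, -17.2, 3.4]
grip_width: 0.0618
```

```bash
python3 chk.py w11; python3 mod.py w11 '[(202,47),(430,47),(413,246),(219,246)]'
```

```text
291 257 163 164 centre [507.2 208.9] yaw 93.17 93.19 dock-frame -93.0 0.2
```

{"op": "step_arm", "data": {"increments": [0.45,0,1,0,0,0.45,0,3,0,0,0.45,0,4,-2,0,0.45,0,4,-6,0,0.45,0,3,-10,0,0.45,0,1,-14,0,0.45,0,-1,-18,0,0.45,0,-3,-21,0,0.45,0,-3,-22,0,0.45,0,-3,-22,0]}}

```text
time: 24.15
eef_pos: [0.5089, 0.1855, 0.2348]
orientation: [[0.998, 0.058, 0.003], [0.058, -0.998, 0.0], [0.003, -0.0, -1.0]]
wrist_force: [0.3, 0.7, 0.0]
grip_width: 0.0621
```

{"op": "step_arm", "data": {"increments": [0.45,0,0,0,0,0.45,0,0,0,0]}}

```text
time: 24.35
eef_pos: [0.5071, 0.1843, 0.231]
orientation: [[0.998, 0.056, -0.004], [0.056, -0.998, -0.001], [-0.004, 0.0, -1.0]]
wrist_force: [0.1, -0.0, 0.4]
grip_width: 0.0618
```

```bash
python3 st.py; python3 chk.py w12; python3 - <<'E'
import cv2
im=cv2.imread('pics/w12.png')[0:240,200:460]
cv2.imwrite('pics/c12.png',cv2.resize(im,None,fx=2.5,fy=2.5,interpolation=cv2.INTER_CUBIC))
E
```

```text
24.35 [507.1 184.3 231. ] ang x 3.21 tilt [-0.0039 -0.0005] F [ 0.1 -0.   0.4] w 0.06184882622207991 q [ 0.13  0.1   1.69 -0.    1.35  0.07]
```

View pics/c12.png

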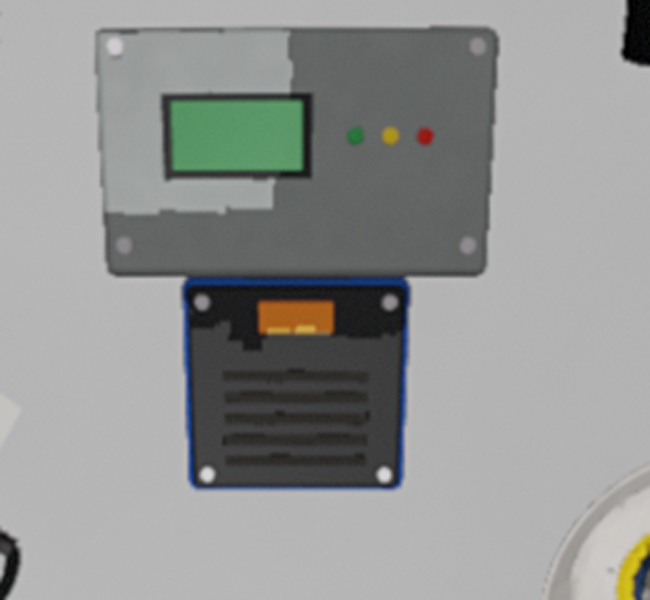

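```bash
python3 - <<'E'
from h import *
m=np.load('pics/w12.npz');f=lambda a,z:onz(m,np.array(a)/2.5+[200,0]-.3,z)*1000
d=f([(115,47),(477,47),(468,245),(124,245)],.052);p=f([(202,303),(390,303),(384,475),(207,475)],.04)
for q in(d,p):
    a=q[1]-q[0]+q[2]-q[3];print(q.mean(0).round(1),np.degrees(np.arctan2(a[1],a[0]))+90)
u=np.array([np.cos(np.radians(93.2)),np.sin(np.radians(93.2))]);e=p.mean(0)-d.mean(0);print(e@u,e@np.array([-u[1],u[0]]))
# lateral centre & scale check: edges
print(np.linalg.norm(d[0]-d[3]),np.linalg.norm(p[0]-p[3]))
# vertical profile through the seam
im=m['im']; 
for x in (290,320,350): print(im[105:120,x].tolist())
E
```

```text
[502.3 301.8] 93.2042744885321
[507.6 208.5] 93.24042988769045
-93.43700039834671 -0.07473923632773644
69.94047827176358 72.07896485401466
[[99, 102, 101], [99, 100, 100], [92, 94, 94], [83, 86, 83], [73, 74, 71], [55, 57, 72], [26, 49, 98], [21, 56, 116], [23, 53, 108], [19, 27, 54], [23, 22, 21], [27, 25, 27], [30, 30, 29], [30, 31, 30], [30, 31, 31]]
[[99, 102, 101], [97, 100, 99], [93, 95, 94], [84, 87, 86], [72, 74, 71], [53, 54, 58], [33, 46, 79], [22, 56, 113], [18, 49, 106], [17, 27, 53], [24, 22, 19], [24, 24, 24], [30, 31, 30], [26, 29, 31], [46, 33, 29]]
[[100, 101, 100], [99, 101, 100], [93, 93, 93], [83, 84, 83], [74, 76, 72], [54, 57, 70], [26, 48, 96], [13, 54, 115], [23, 53, 109], [20, 29, 56], [19, 17, 16], [27, 26, 25], [26, 25, 28], [29, 28, 29], [28, 26, 29]]
```

```bash
python3 - <<'E'
from h import *
m=np.load('pics/w12.npz');print(m['cam_to_world'][:3,3])
im=m['im'].astype(int)
for x in (260,270,290,320,350): 
    print(x,'z.052',onz(m,[(x,109.5),(x,110.5)],.052)[:,1]*1000,'z.04',onz(m,[(x,110),(x,111)],.04)[:,1]*1000)
# dock corners beyond module: profile columns 255 and 375 ; rear edge
for x in(255,262,375,385): print(x,im[104:114,x,1].tolist(),'rear',im[6:18,x,1].tolist())
print('mod rear',im[188:200,320].tolist())
for r in(11,12,13): print(onz(m,[(320,r)],.052)*1000)
for r in(193,194,195,196): print(r,onz(m,[(320,r)],.04)*1000)
E
```

```text
[0.50417697 0.25729376 0.37323453]
260 z.052 [252.65112771 251.70834743] z.04 [251.98887371 251.01017495]
270 z.052 [253.14540944 252.20362684] z.04 [252.50213696 251.52447431]
290 z.052 [254.16185891 253.22177572] z.04 [253.55743772 252.58154005]
320 z.052 [255.75787768 254.81961694] z.04 [255.21402181 254.24001722]
350 z.052 [257.44315564 256.50585544] z.04 [256.96275256 255.98974627]
255 [102, 103, 102, 97, 86, 70, 108, 178, 186, 183] rear [180, 181, 181, 184, 177, 133, 116, 135, 155, 158, 155, 155]
262 [102, 104, 101, 95, 86, 71, 111, 177, 184, 182] rear [180, 180, 181, 183, 174, 125, 132, 150, 156, 157, 156, 157]
375 [101, 100, 100, 95, 84, 69, 108, 175, 184, 180] rear [180, 180, 183, 176, 131, 92, 92, 97, 101, 101, 101, 101]
385 [98, 98, 98, 93, 82, 67, 105, 172, 183, 180] rear [179, 179, 181, 177, 141, 100, 94, 99, 104, 104, 104, 104]
mod rear [[66, 67, 67], [64, 64, 64], [67, 66, 66], [66, 68, 66], [61, 61, 61], [54, 54, 55], [47, 61, 90], [99, 116, 152], [162, 165, 178], [183, 182, 183], [183, 182, 183], [182, 181, 182]]
[[501.69169171 342.57467261]]
[[501.7404721  341.74011554]]
[[501.78930316 340.90476967]]
193 [[512.01071733 168.97815498]]
194 [[512.07676965 167.86363017]]
195 [[512.14294707 166.74706683]]
196 [[512.20925016 165.6284556 ]]
```

```bash
python3 - <<'E'
from h import *
im,m=cap('top');hsv=cv2.cvtColor(im,cv2.COLOR_RGB2HSV)
a=np.load('pics/top0.npz')['im'].astype(int)
d=np.abs(im.astype(int)-a).max(2)
for n,(u,v) in dict(tape=(372,154),jar=(358,253),meter=(437,137),wallet=(201,152),flux=(183,233),usb=(421,271),pliers=(287,107)).items(): print(n,np.median(d[v-8:v+9,u-8:u+9]),(d[v-8:v+9,u-8:u+9]>40).mean().round(2))
k=((hsv[...,0]>95)&(hsv[...,0]<130)&(hsv[...,1]>90)).astype(np.uint8)[125:165,285:325]
ys,xs=np.nonzero(k);print('spool px',len(xs),xs.mean()+285,ys.mean()+125, onz(m,[[xs.mean()+285,ys.mean()+125]],.049)*1000)
manip.close_job()
E
```

```text
tape 1.0 0.0
jar 1.0 0.0
meter 1.0 0.0
wallet 2.0 0.0
flux 1.0 0.0
usb 1.0 0.0
pliers 1.0 0.0
spool px 164 302.3536585365854 141.6158536585366 [[701.13840848 119.41634865]]
the job is handed in; nothing more can be done
```

The spool is in the dish and the module is plugged into the dock. I handed the job in at about 24.5 s, with the gripper clear of everything.

- **Spool:** I lifted it away first and stood it upright near the centre of the dish floor. The final top view places it at about (701, 119) mm, against a dish centre of about (702, 120) mm.
- **Module:** I slid it about 28 mm sideways to line it up with the socket. I then pushed it from behind with two fingers, without lifting it. It stopped hard: another 2 mm of commanded travel moved it about 0.1 mm, and the push force rose to 17 N.
- **Fit check:** The wrist picture from above showed no visible gap at the seam. Module and dock yaw agreed to 0.05° and the sideways offset was about 0.1 mm.
- **Bystanders:** The tape roll, jar, multimeter, wallet, flux bottle and USB adapter looked unchanged in before-and-after top views.

**Where the checks disagreed:** the screw positions put the module's origin 93.4 mm from the dock's centre, where 91 mm is fully home. The edge measurements from the same picture came out slightly short instead. I took this as camera error (calibration is good to about 2 mm) or screws not being centred, because of the hard stop and the closed seam. I did not push harder to confirm it.

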